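# Draw the red cartridge from a deep inverter bay with a hooked picker

### The arm

A 6-joint arm with a two-finger parallel gripper is mounted at the origin on the work surface. World frame = base frame: x ahead of the robot, y to its left, z up, the work surface at z = 0. Lengths are in m, angles in rad, forces in N, time in s.
With the tool pointing down it reaches from about 0.25 to 0.725 m from the base axis. Payload 4 kg.
Tool frame: the origin (TCP) lies midway between the tips of the shut fingers; the grasp point (between the pads) lies 19 mm behind it; z points along the fingers, y is the line along which they close (so a half turn about z gives the same grasp; the last joint's range is limited). The gripper opens to 85 mm and grips with 20 to 120 N. Pads are 22 mm wide; open, the fingers measure 114 mm over their backs; the gripper's body (76 mm by 85 mm) begins 54 mm behind the grasp point. The pads swing forward as they close: fully open they stand 13 mm farther back than shut.
Start: joints at [1.317, 0.241, 0.005, 1.335, 0, 1.571], TCP at [0.126, 0.484, 0.231] pointing down, gripper open.
Joint ranges: [-2.72, 2.72], [-1.05, 1.87], [-1.09, 1.28], [-1.99, 2.15], [-1.42, 1.44], [-3.14, 3.14]. Speed limits (rad/s): [2.79, 2.79, 3.14, 3.14, 3.14, 3.14].

### API

Orientations are given as a unit quaternion [x, y, z, w].
In Python, from workcell import get_obs, camera, job_done, silhouettes gives the robot as it stands. The module is installed in compiled form; this text tells all that it offers.
- The arm moves only by the tool drive_tool, never from a script. Its argument "increments" is a list of rows, each a list of 3 entries, a list of its own where there are three numbers: the shift along the world's x, y, z in mm, then the turn, a rotation vector about the world's x, y, z in degrees, then the opening, from 0 (shut) to 1 (fully open). A call has 1 to 8 rows; each row shifts and turns the commanded pose from where the row before left it; what a row does not reach is not made up. A row lasts 1/12 s, in which the tool goes at most 41.7 mm and 7.16 degrees, less where a joint would pass 70% of its speed; a pose out of reach is approached as far as the arm can. A call is refused whole if a number of a shift passes 41.7 or a number of a turn 7.16, either way. A call with a gripper value outside its range is refused whole. The fingers move at their own pace and stop on an object; the grip force is fixed at half the most. Time passes only in rows, so rows that do not move let the fingers close. It gives the time, the measured TCP pose, the force, the opening and the grip force at its end, in the units of the state.
- get_obs(): the state, without advancing time (a new reading comes with each control period).
- camera(name): name is "scene" or "top" or "wrist"; returns a dict with "image" (420x560x3 uint8, red, green, blue), "K" (3x3 intrinsics, pixels), "view" (4x4, takes a point from world to camera coordinates). Camera axes: x right, y down, z forward; pixel columns grow to the right and rows downward; lengths in m; the calibration is good to about 2 mm. A picture is of the moment at which its call begins. There is no depth.
- job_done(): hands the job in; it is judged then, once.
Trained networks look in a picture, given as the dict that the camera call returned (one of the last four; its "shot" number tells which), for a name from the list of things; names that differ only in an ending like _2 or _b are one class to them, and where a whole thing is asked for, a point or a joint stands for the part that bears it (a point fixed in the world has none). Each returns a list of dicts, best first, with "conf" (0 to 1); they miss things now and then, are a little off and sometimes report something else, mostly with a low value. They report only what shows in the picture. A call takes as long as a camera call. They do not tell look-alikes from the thing itself.
- silhouettes(query, picture): "region" (420x560 bool, what is visible of it) and "bbox" ([left, top, right, bottom] in pixels, round what is visible of it).
The state is a dict: "clock": time; "joint_pos": joint angles; "joint_vel": joint speeds; "tau": joint torques, N m; "eef_pos": TCP position; "tool_rot": TCP orientation; "ft_force": force on the tool from outside, world axes, zero at the start; "ft_torque": the same for the moment, N m; "grip_width": finger opening in m; "grasp_force": force on a finger pad.
Only numpy, scipy, OpenCV 4.12 (cv2) and the standard library are available. Lean on these libraries where they do the work, as an engineer would, in place of code of your own. Each camera call takes 0.05 s, during which the arm holds its last target. There are 200 camera calls.

### The job

Take the telescopic hook picker from its stand, reach down the narrow bay of the inverter chassis, feel for the red cartridge, hook it by its wire bail and draw it gently out. Stand it upright in the green bin without dropping it or touching it with the gripper, unhook, and hang the picker back in the slot of its stand. Leave the blue cartridge seated and the tape roll and screwdriver where they are.

Things in the scene. Friction and masses are not known exactly. Their poses are not given: they have to be found in the camera images.
- chassis: Fixed grey inverter chassis. Origin: at table level under the middle of its two-bay block, z up. The block is 90 (x) by 130 (y) by 130 mm high; two deep bays, open at the top, lie side by side in y with a 14 mm wall between. Beyond the block (x 45 to 160 mm) is a lower deck 70 mm high with yellow parts up to 103 mm.
- bay_l (a point): Centre of the mouth of the bay at chassis y +24 mm, 130 mm above the table, chassis axes. Each bay is 64 (x) by 34 (y) mm inside. Its cartridge stands on a sprung seat (top 14 mm above the table, gives 2 mm at about 4 N/mm) between two sprung side pads. Never push or pull on the cartridge or the chassis with more than 25 N.
- bay_r (a point): The same for the bay at chassis y -24 mm. The pads grip a cartridge's sides: 4 to 12 N are needed to pull it up through the first 20 mm, beyond that it slides freely.
- red_cartridge: Cartridge to retrieve, in either bay: red block 60 (x) by 30 (y) by 30 mm high, 0.1 to 0.17 kg, its x axis along the chassis x. Origin: centre of its underside, z up. A rigid steel wire bail stands on the middle of its top.
- red_bail (a point): Middle of the red cartridge's bail bar: a 5 mm wire along the cartridge's y, 46.5 mm above its underside, on two legs at y +-11 mm. Clear opening under it: 17 mm wide, 14 mm from the block's top to the bar. It can be hooked from its +x or -x side.
- blue_cartridge: The same cartridge in blue, in the other bay; leave it seated.
- picker: Telescopic hook picker, 0.15 kg. Origin: centre of the underside of its black collar (30 x 30 x 5 mm), z up along the tool. Below it a 9 mm tube, then a 6 mm rod on the same axis with a foot at its end pointing to the picker's +x. The foot's underside is 99 to 131 mm below the origin: the telescope is clamped at another, unmeasured length each time (it does not slide), so find it by touch.
- picker_grip (a point): Centre of the picker's orange square grip, 18 x 18 x 50 mm, 30 mm above the picker's origin, same axes. Hold it firmly (60 N or more).
- tube_end (a point): Lower end of the picker's tube, 60 mm below the picker's origin. The foot farther down is 6 mm wide and 5 mm thick, reaching from 3 mm behind to 16 mm ahead (+x) of the rod's axis; its last 4 mm is a yellow upturned lip, top 8 mm above the foot's underside. A bail bar fits in the 9 mm gap between rod and lip.
- stand: Fixed picker stand: base 110 x 90 mm, column at its -x end, slotted plate with its top 150 mm above the table. The slot is 16 mm wide (y) and runs from 22 mm behind the origin to its open end at x +30 mm. The picker hangs in it on its collar, foot towards the stand's +x, and lifts straight up or lowers straight down through the slot. Origin: at table level under the seat, z up.
- stand_seat (a point): Where the picker's origin lies when it hangs in the stand: on top of the slotted plate, 150 mm above the table; stand's axes.
- bin: Fixed green open bin 190 (x) by 150 (y) by 50 mm high, walls and floor 4 mm. Origin: centre of its underside, z up. The bin is on one side of the chassis, the stand on the other; either way round.
- tape: Loose roll of tape lying flat, 100 mm across, 30 mm high; origin at the centre of its underside. Leave alone.
- screwdriver: Loose screwdriver lying on the table along its x axis. Leave alone.
Mind the look-alikes: they are no part of the job. There is more than one size of the red_cartridge; the one meant has the size given above.

How it is judged:
By the outcome, as a careful person would: the job done as asked, in the order asked, and still so for the second after the job is handed in, with the robot touching nothing.
It also fails if it takes over 61 s, if anything falls off the work surface, if the arm or the gripper's body presses on something with over 40 N, if the wrist force passes 120 N, or if a joint passes its speed limit or range.

## Working session

There is one attempt and no reset: what is moved stays moved. The work goes in short steps, Python scripts to look and compute and a tool call to move; the robot and the scene stay as the last step left them, time stands still between calls to the robot, and variables do not carry over. Pictures are saved under pics/ and viewed, at most 10 in all, crops included, and the job is handed in when it is done.

Besides the shell and the picture viewer there is one more tool, called as name(argument=value, ...) on one line, values as JSON. drive_tool: Moves the arm, as the interface text tells. Its arguments: {"type":"object","properties":{"increments":{"type":"array"}},"required":["increments"]}

```bash
mkdir -p pics; cat > h.py <<'E'
import numpy as np, cv2
from workcell import get_obs, camera, job_done, silhouettes
def save(p,n): cv2.imwrite('pics/'+n+'.png',p['image'][:,:,::-1])
def proj(p,X):
    X=np.atleast_2d(X); c=(p['view']@np.c_[X,np.ones(len(X))].T)[:3]; u=np.array(p['K'])@c
    return (u[:2]/u[2]).T
def back(p,uv,z):
    V=np.array(p['view']);K=np.array(p['K']);R=V[:3,:3];o=-R.T@V[:3,3]
    d=R.T@np.linalg.inv(K)@np.array([uv[0],uv[1],1.]); return o+d*(z-o[2])/d[2]
E
python3 - <<'E'
from h import *
import pickle
D={}
for n in ['top','scene']:
    p=camera(n); save(p,n+'0'); D[n]=p
    print(n,np.round(p['K'],0).tolist(),np.round(p['view'],3).tolist())
    for q in ['chassis','red_cartridge','blue_cartridge','picker','stand','bin','tape','screwdriver']:
        for s in silhouettes(q,p)[:4]:
            r=s['region'];ys,xs=np.nonzero(r); 
            print(n,q,round(s['conf'],2),s['bbox'],len(xs),round(xs.mean()),round(ys.mean()))
im=np.vstack([D['top']['image']])
pickle.dump(D,open('d.pkl','wb'))
E
```

```text
top [[517.0, 0.0, 280.0], [0.0, 517.0, 209.0], [0.0, 0.0, 1.0]] [[-0.019, -1.0, -0.011, 0.032], [-0.997, 0.02, -0.073, 0.559], [0.073, 0.009, -0.997, 1.274], [0.0, 0.0, 0.0, 1.0]]
top chassis 0.88 [235.1, 155.7, 305.2, 248.1] 4116 266 200
top red_cartridge 0.86 [318.3, 187.9, 343.6, 222.9] 483 331 205
top red_cartridge 0.62 [236.2, 270.5, 270.9, 303.8] 605 252 286
top red_cartridge 0.52 [273.6, 211.8, 288.1, 238.0] 296 281 224
top blue_cartridge 0.75 [253.3, 215.4, 269.6, 238.5] 286 262 227
top blue_cartridge 0.6 [143.4, 232.5, 161.0, 247.6] 233 153 237
top picker 0.65 [144.9, 233.1, 163.3, 244.5] 225 153 237
top picker 0.25 [174.5, 113.0, 214.5, 183.0] 446 199 135
top stand 0.83 [136.8, 212.8, 188.6, 259.6] 1777 166 239
top bin 0.95 [381.1, 178.1, 442.4, 260.5] 4918 412 218
top bin 0.29 [173.5, 113.4, 216.6, 183.2] 534 196 140
top tape 0.83 [360.0, 131.9, 396.2, 170.6] 558 377 149
top screwdriver 0.78 [175.0, 113.0, 215.6, 184.8] 491 197 139
scene [[506.0, 0.0, 287.0], [0.0, 506.0, 211.0], [0.0, 0.0, 1.0]] [[-0.751, 0.661, -0.015, 0.412], [0.489, 0.54, -0.686, -0.163], [-0.445, -0.522, -0.728, 1.322], [0.0, 0.0, 0.0, 1.0]]
scene chassis 0.62 [235.9, 197.5, 354.4, 331.9] 9272 297 262
scene red_cartridge 0.98 [365.2, 216.3, 390.0, 256.4] 838 378 235
scene red_cartridge 0.72 [229.9, 214.6, 268.7, 247.5] 998 249 229
scene picker 0.81 [412.0, 270.5, 446.2, 333.6] 657 432 293
scene stand 0.57 [380.2, 268.3, 467.4, 369.0] 3981 425 325
scene bin 0.61 [161.5, 137.7, 260.5, 216.5] 4747 210 175
scene tape 0.92 [144.9, 210.2, 191.0, 254.9] 1159 167 233
scene screwdriver 0.6 [248.6, 380.6, 362.7, 410.3] 1036 286 396
scene screwdriver 0.6 [239.7, 195.3, 351.1, 332.6] 9317 297 263
```

View pics/top0.png

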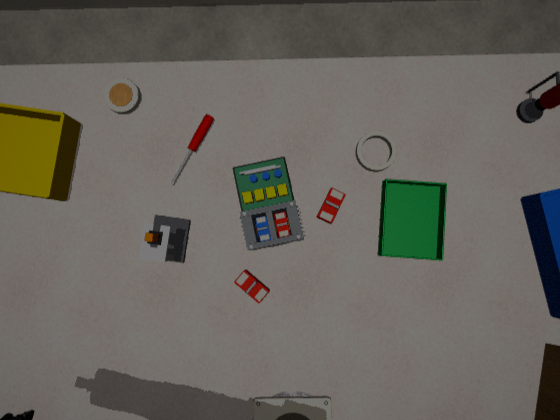

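View pics/scene0.png

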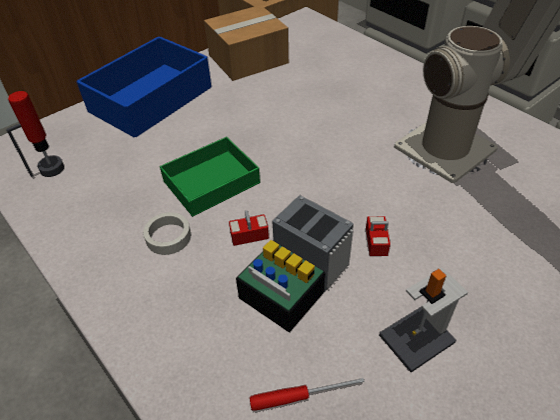

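The loose red ones at (331,205) and (252,286) in the top view lie outside the chassis. The candidate for the job is the one in the right-hand bay at (281,224). I'll confirm it in a crop and fit the poses.

```bash
cat > fit.py <<'E'
from h import *
from scipy.optimize import minimize
def box(x0,x1,y0,y1,z0,z1): return np.array([[x,y,z] for x in(x0,x1) for y in(y0,y1) for z in(z0,z1)])
def T(q,P):
    c,s=np.cos(q[2]),np.sin(q[2]); return np.c_[q[0]+c*P[:,0]-s*P[:,1],q[1]+s*P[:,0]+c*P[:,1],P[:,2]]
def render(p,q,boxes,S=4):
    m=np.zeros((420*S,560*S),np.uint8)
    for b in boxes:
        h=cv2.convexHull(((proj(p,T(q,b))+.5)*S).astype(np.float32)).astype(np.int32); cv2.fillConvexPoly(m,h,1)
    return cv2.resize(m.astype(np.float32),(560,420),interpolation=cv2.INTER_AREA)
def fit(views,boxes,q0):
    def cost(q): 
        c=0
        for p,r in views:
            m=render(p,q,boxes); c+=1-np.minimum(m,r).sum()/np.maximum(m,r).sum()
        return c/len(views)
    best=None
    for dy in(-.25,0,.25):
        s=np.array([q0,np.add(q0,[.02,0,0]),np.add(q0,[0,.02,0]),np.add(q0,[0,0,.15])])+[0,0,dy]
        o=minimize(cost,s[0],method='Nelder-Mead',options=dict(initial_simplex=s,xatol=1e-4,fatol=1e-5))
        if best is None or o.fun<best.fun:best=o
    return best
E
cat > a.py <<'E'
from fit import *
import pickle
D=pickle.load(open('d.pkl','rb'))
P={n:camera(n) for n in('top','scene')}
g=lambda n,q:(P[n],silhouettes(q,P[n])[0]['region'].astype(np.float32))
CH=[box(-.045,.045,-.065,.065,0,.13),box(.045,.16,-.065,.065,0,.07)]
BIN=[box(-.095,.095,-.075,.075,0,.05)]
c0=back(P['top'],(270,225),.13)
b0=back(P['top'],(412,218),.03)
for nm,B,q0 in(('chassis',CH,[c0[0],c0[1],.15]),('bin',BIN,[b0[0],b0[1],0]),('bin',BIN,[b0[0],b0[1],1.57])):
    for vs in(('top',),('scene',),('top','scene')):
        o=fit([g(n,nm) for n in vs],B,q0); print(nm,vs,np.round(o.x,4),round(o.fun,3))
for n,b in(('top',(153,237)),): print('grip',back(P[n],b,.2))
for n,b in(('top',(331,205)),('top',(252,286)),('top',(281,224))):print(b,back(P[n],b,.04))
t=P['top']['image'];s=P['scene']['image']
def cr(i,x,y,w,h,k=5): return cv2.resize(i[y:y+h,x:x+w],(w*k,h*k),interpolation=cv2.INTER_CUBIC)
A=np.hstack([cr(t,225,150,125,160,3),cr(t,130,205,65,80,6)[:480,:390]])
cv2.imwrite('pics/crop1.png',A[:,:,::-1])
A=cr(s,370,195,100,120,5)
A=np.hstack([cr(s,375,260,100,115,4),cr(s,225,190,140,115,3)[:345,:400]][:1]+[np.vstack([cr(s,225,190,130,100,3),np.zeros((160,390,3),np.uint8)])])
cv2.imwrite('pics/crop2.png',A[:,:,::-1])
print(get_obs()['eef_pos'],get_obs()['ft_force'],get_obs()['tool_rot'])
E
python3 a.py
```

```text
chassis ('top',) [0.516  0.0412 0.1859] 0.137
chassis ('scene',) [0.5142 0.0394 0.181 ] 0.028
chassis ('top', 'scene') [0.5158 0.0405 0.1871] 0.086
bin ('top',) [ 0.5273 -0.3052 -0.0911] 0.019
bin ('scene',) [ 0.526  -0.3069 -0.094 ] 0.019
bin ('top', 'scene') [ 0.5268 -0.3055 -0.0912] 0.021
bin ('top',) [ 0.5279 -0.3043  1.1473] 0.282
bin ('scene',) [ 0.5244 -0.3091  1.7647] 0.22
bin ('top', 'scene') [ 0.5268 -0.3069  1.7927] 0.26
grip [0.49085582 0.29380224 0.2       ]
(331, 205) [ 0.56504126 -0.10538274  0.04      ]
(252, 286) [0.37045763 0.09245973 0.04      ]
(281, 224) [0.52055001 0.01877655 0.04      ]
[0.12555946 0.48397165 0.2313038 ] [-0.14392945 -0.9663244   0.92009681] [ 1.26594421e-01  9.91954562e-01 -1.47771012e-05 -7.36830808e-06]
```

View pics/crop1.png

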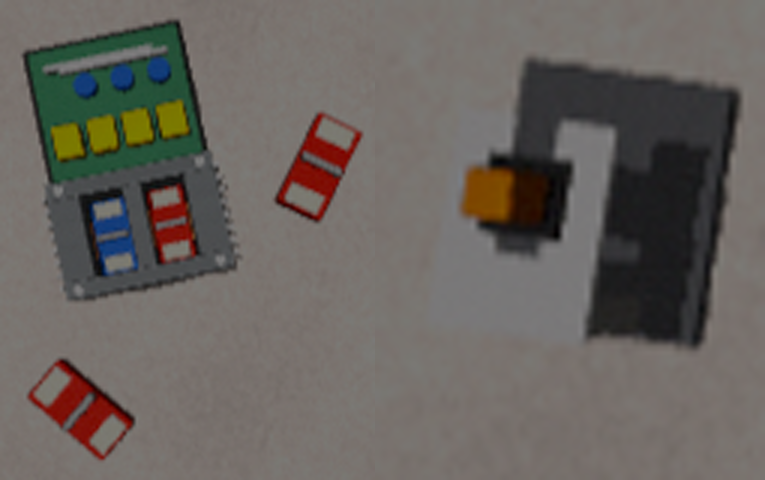

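View pics/crop2.png

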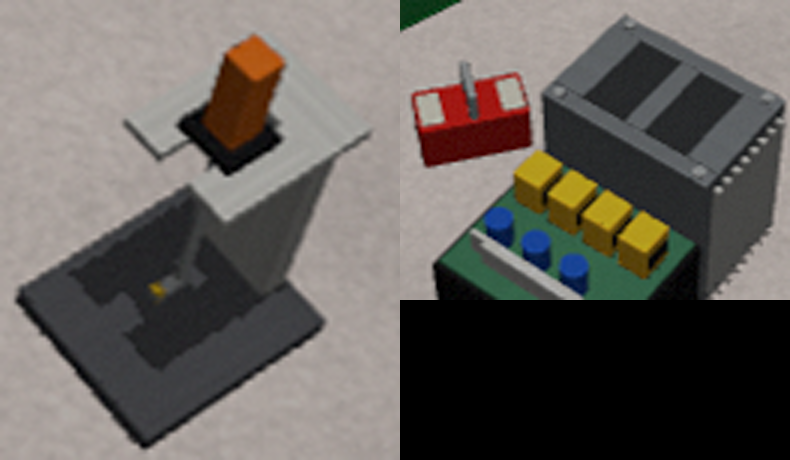

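Top crop: the bay cartridge at (281,224) is red, lies in bay_r with its bail across, and matches its blue twin in size. The other two red ones lie loose on the table, so they are decoys. Scene crop: the stand's slot and the foot's yellow lip (155,290) both point roughly to world +x, with the stand yaw about -0.16. Next I'll fly over the chassis for a wrist picture.

drive_tool(increments=[[[16.5,-19.5,8],[0,0,0],1],[[16.5,-19.5,8],[0,0,0],1],[[16.5,-19.5,8],[0,0,0],1],[[16.5,-19.5,8],[0,0,0],1],[[16.5,-19.5,8],[0,0,0],1],[[16.5,-19.5,8],[0,0,0],1],[[16.5,-19.5,8],[0,0,0],1],[[16.5,-19.5,8],[0,0,0],1]])

```text
clock: 2.27
eef_pos: [0.2581, 0.327, 0.2958]
tool_rot: [0.126, 0.992, 0.0, 0.0]
ft_force: [0.2, 0.3, -0.4]
grip_width: 0.0851
grasp_force: 0.0
```

drive_tool(increments=[[[16.5,-19.5,8],[0,0,0],1],[[16.5,-19.5,8],[0,0,0],1],[[16.5,-19.5,8],[0,0,0],1],[[16.5,-19.5,8],[0,0,0],1],[[16.5,-19.5,8],[0,0,0],1],[[16.5,-19.5,8],[0,0,0],1],[[16.5,-19.5,8],[0,0,0],1],[[16.5,-19.5,8],[0,0,0],1]])

```text
clock: 2.93
eef_pos: [0.3902, 0.1709, 0.3599]
tool_rot: [0.127, 0.992, 0.0, 0.0]
ft_force: [0.2, 0.3, 0.7]
grip_width: 0.085
grasp_force: 0.0
```

drive_tool(increments=[[[16.5,-19.5,2],[0,0,0],1],[[16.5,-19.5,2],[0,0,0],1],[[16.5,-19.5,2],[0,0,0],1],[[16.5,-19.5,2],[0,0,0],1],[[16.5,-19.5,2],[0,0,0],1],[[16.5,-19.5,2],[0,0,0],1],[[16.5,-19.5,2],[0,0,0],1],[[16.5,-19.5,2],[0,0,0],1]])

```text
clock: 3.6
eef_pos: [0.5222, 0.0149, 0.3754]
tool_rot: [0.127, 0.992, 0.0, 0.0]
ft_force: [0.8, 0.4, -0.1]
grip_width: 0.0855
grasp_force: 0.0
```

```bash
cat > w.py <<'E'
from h import *
import pickle,sys
p=camera('wrist'); save(p,sys.argv[1]); pickle.dump(p,open(sys.argv[1]+'.pkl','wb'))
o=get_obs(); print(o['clock'],o['eef_pos'],o['tool_rot'],o['ft_force'])
V=np.array(p['view']);print('cam',-V[:3,:3].T@V[:3,3],V[2,:3])
E
python3 w.py w1
```

```text
3.65 [0.52481866 0.01162167 0.374609  ] [ 1.28326979e-01  9.91730685e-01 -1.31078548e-03  8.46769159e-04] [ 1.01456593 -1.14703746 -0.27176829]
cam [0.44717557 0.03555226 0.51803623] [ 0.29051623 -0.074857   -0.9539375 ]
```

View pics/w1.png

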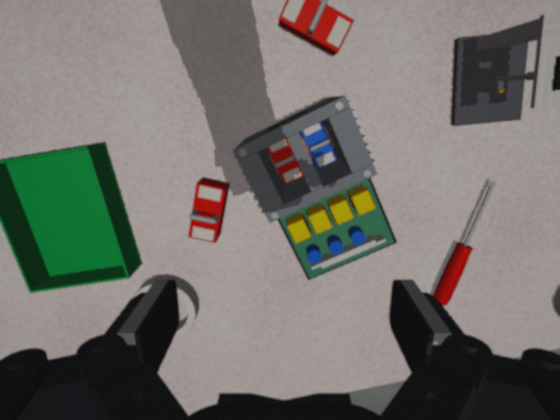

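The wrist view shows red in the bay at (285,158), blue at (320,145), and the stand with its yellow lip at (501,90). I'll fit the chassis here and overlay the model.

```bash
cat > b.py <<'E'
from fit import *
import pickle
p=camera('wrist')
S=silhouettes('chassis',p)
CH=[box(-.045,.045,-.065,.065,0,.13),box(.045,.16,-.065,.065,0,.07)]
for s in S[:1]:
    o=fit([(p,s['region'].astype(np.float32))],CH,[.515,.04,.185]); print('chassis',s['conf'],o.x,o.fun)
BIN=[box(-.095,.095,-.075,.075,0,.05)]
for s in silhouettes('bin',p)[:1]:
    b=fit([(p,s['region'].astype(np.float32))],BIN,[.527,-.305,-.09]); print('bin',s['conf'],b.x,b.fun)
for s in silhouettes('stand',p)[:2]: print('stand',s['conf'],s['bbox'])
def poly(im,q,P,k,x0,y0,col):
    uv=((proj(p,T(q,np.array(P,float)))+.5-[x0,y0])*k).astype(np.int32); cv2.polylines(im,[uv],True,col,1)
x0,y0,k=225,85,5
im=cv2.resize(p['image'][y0:y0+115,x0:x0+155],None,fx=k,fy=k,interpolation=cv2.INTER_CUBIC)
q=o.x
for yc in(.024,-.024):
    poly(im,q,[[-.032,yc-.017,.13],[.032,yc-.017,.13],[.032,yc+.017,.13],[-.032,yc+.017,.13]],k,x0,y0,(255,255,0))
    poly(im,q,[[-.03,yc-.015,.044],[.03,yc-.015,.044],[.03,yc+.015,.044],[-.03,yc+.015,.044]],k,x0,y0,(0,255,0))
    poly(im,q,[[-.0025,yc-.011,.0605],[.0025,yc-.011,.0605],[.0025,yc+.011,.0605],[-.0025,yc+.011,.0605]],k,x0,y0,(255,0,255))
poly(im,q,[[-.045,-.065,.13],[.045,-.065,.13],[.045,.065,.13],[-.045,.065,.13]],k,x0,y0,(0,255,255))
cv2.imwrite('pics/ov1.png',im[:,:,::-1])
E
python3 b.py
```

```text
chassis 0.93 [0.51441028 0.04103482 0.19057472] 0.13262730836868286
bin 0.94 [ 0.52491063 -0.30487686 -0.09425987] 0.0100288987159729
stand 0.55 [453.4, 8.0, 560.0, 124.1]
stand 0.53 [269.0, 139.6, 306.3, 180.2]
```

View pics/ov1.png

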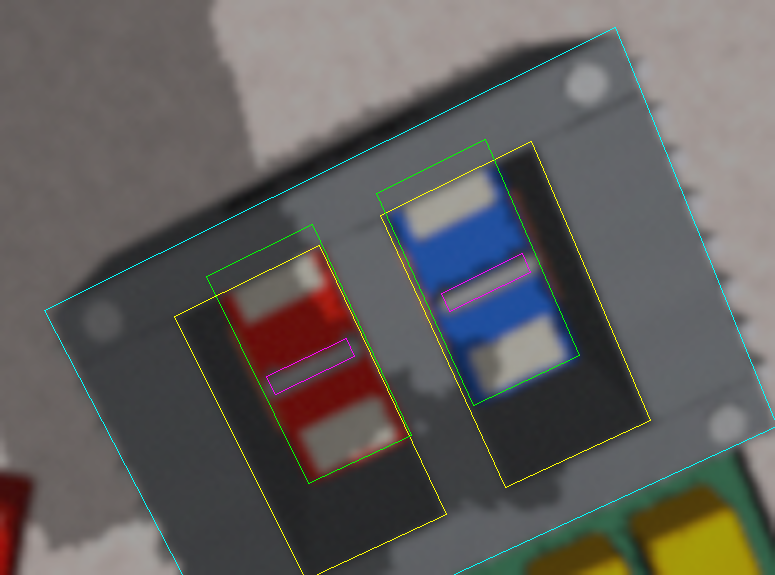

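The overlay agrees to about 1 mm, which gives chassis ≈ (0.5147, 0.0407, yaw 0.187). Now I'll go over the stand.

drive_tool(increments=[[[-5.5,34.5,0],[0,0,0],1],[[-5.5,34.5,0],[0,0,0],1],[[-5.5,34.5,0],[0,0,0],1],[[-5.5,34.5,0],[0,0,0],1],[[-5.5,34.5,0],[0,0,0],1],[[-5.5,34.5,0],[0,0,0],1],[[-5.5,34.5,0],[0,0,0],1],[[-5.5,34.5,0],[0,0,0],1]])

```text
clock: 4.52
eef_pos: [0.4756, 0.2944, 0.376]
tool_rot: [0.126, 0.992, 0.0, 0.0]
ft_force: [0.7, -0.0, 0.3]
grip_width: 0.0852
grasp_force: 0.0
```

drive_tool(increments=[[[0,0,0],[0,0,2.7],1],[[0,0,0],[0,0,2.7],1],[[0,0,0],[0,0,0],1],[[0,0,0],[0,0,0],1]])

```text
clock: 4.85
eef_pos: [0.4765, 0.2927, 0.3756]
tool_rot: [0.079, 0.997, 0.0, 0.0]
ft_force: [0.4, -0.1, -0.3]
grip_width: 0.0852
grasp_force: 0.0
```

```bash
cat > c.py <<'E'
from fit import *
import pickle
p=camera('wrist'); o=get_obs(); print(o['clock'],o['eef_pos'],o['tool_rot'],o['ft_force'])
t=camera('top');s=camera('scene')
G=[box(-.009,.009,-.009,.009,.155,.205)]
im=p['image']
def orange(p):
    hsv=cv2.cvtColor(p['image'],cv2.COLOR_RGB2HSV); m=cv2.inRange(hsv,(4,130,50),(16,255,255))
    n,l,st,c=cv2.connectedComponentsWithStats(m)
    q=proj(p,[.4909,.292,.185])[0]
    i=min((i for i in range(1,n) if st[i,4]>25),key=lambda i:np.hypot(*(c[i]-q))); print(st[i],c[i])
    return (l==i).astype(np.float32)
M=[(p,orange(p)),(t,orange(t)),(s,orange(s))]
for vs in([0],[1],[2],[0,1,2]):
    r=fit([M[i] for i in vs],G,[.4909,.292,-.16]); print(vs,r.x,r.fun)
for x in silhouettes('picker',p)[:2]+silhouettes('stand',p)[:2]: print(x['conf'],x['bbox'])
q=r.x
uv=proj(p,T(q,np.array([[0,0,.155]])))[0]; x0,y0=int(max(0,min(560-160,uv[0]-80))),int(max(0,min(420-120,uv[1]-60)))
k=5; a=cv2.resize(im[y0:y0+120,x0:x0+160],None,fx=k,fy=k,interpolation=cv2.INTER_CUBIC)
def poly(q,P,col):
    w=((proj(p,T(q,np.array(P,float)))+.5-[x0,y0])*k).astype(np.int32); cv2.polylines(a,[w],True,col,1)
sq=lambda h,z:[[-h,-h,z],[h,-h,z],[h,h,z],[-h,h,z]]
poly(q,sq(.009,.205),(0,255,0));poly(q,sq(.009,.155),(0,255,0));poly(q,sq(.015,.155),(255,0,255))
poly(q,[[-.022,-.008,.15],[.03,-.008,.15],[.03,.008,.15],[-.022,.008,.15]],(255,255,0))
cv2.imwrite('pics/ov2.png',a[:,:,::-1]); print(x0,y0)
E
python3 c.py
```

```text
4.9 [0.476772   0.29229756 0.37573006] [7.97450779e-02 9.96815269e-01 1.53271334e-04 1.34849136e-04] [ 0.57654992 -0.45168286 -0.97209314]
[286 184  21  30 572] [295.5472028  198.38811189]
[145 233   9   8  61] [148.7704918  236.44262295]
[426 269  20  29 355] [435.24788732 282.76619718]
[0] [ 0.49087549  0.30283469 -0.15765792] 0.10724776983261108
[1] [ 0.49206383  0.30433466 -0.07659131] 0.49534642696380615
[2] [0.49271511 0.30049985 0.08746151] 0.11237913370132446
[0, 1, 2] [ 0.49146609  0.30238192 -0.13822511] 0.2793802320957184
0.71 [278.6, 167.8, 307.8, 213.7]
0.91 [258.5, 124.5, 324.5, 220.5]
213 132
```

View pics/ov2.png

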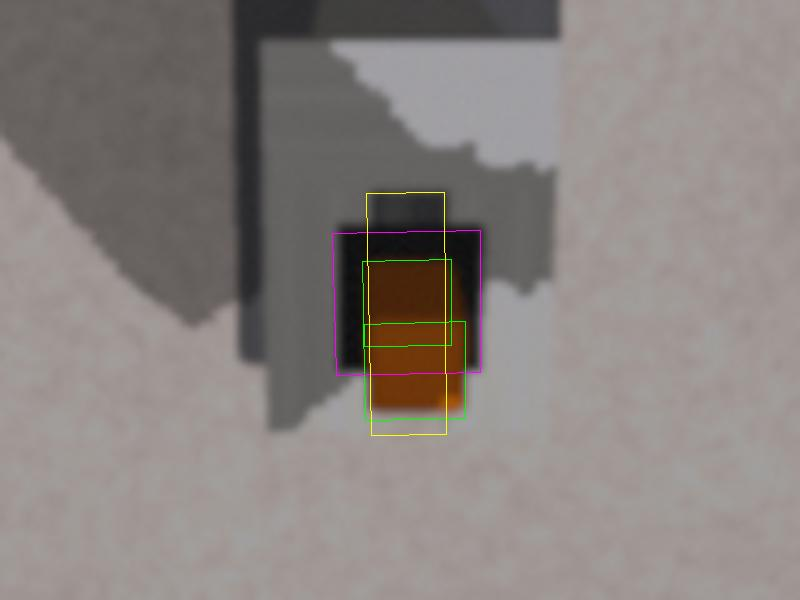

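Wrist crop: the collar and grip match the model to within about 1 mm, at picker ≈ (0.4906, 0.3028), and the stand's axes line up with the tool yaw. I'll descend and grasp.

drive_tool(increments=[[[3.5,2.6,-10],[0,0,0],1],[[3.5,2.6,-20],[0,0,0],1],[[3.5,2.7,-25],[0,0,0],1],[[3.5,2.6,-25],[0,0,0],1],[[0,0,-25],[0,0,0],1],[[0,0,-25],[0,0,0],1],[[0,0,-25],[0,0,0],1],[[0,0,-20],[0,0,0],1]])

```text
clock: 5.77
eef_pos: [0.4909, 0.3017, 0.1972]
tool_rot: [0.08, 0.997, -0.001, -0.001]
ft_force: [-0.2, 0.1, -0.1]
grip_width: 0.0858
grasp_force: 0.0
```

drive_tool(increments=[[[0,0,-15],[0,0,0],1],[[0,0,-12],[0,0,0],1],[[0,0,-8],[0,0,0],1],[[0,0,-3.7],[0,0,0],1],[[0,0,0],[0,0,0],1],[[0,0,0],[0,0,0],0],[[0,0,0],[0,0,0],0],[[0,0,0],[0,0,0],0]])

```text
clock: 6.43
eef_pos: [0.4922, 0.3028, 0.1627]
tool_rot: [0.08, 0.997, 0.001, 0.001]
ft_force: [0.3, -0.0, -0.1]
grip_width: 0.0519
grasp_force: 0.0
```

drive_tool(increments=[[[0,0,0],[0,0,0],0],[[0,0,0],[0,0,0],0],[[0,0,0],[0,0,0],0],[[0,0,0],[0,0,0],0]])

```text
clock: 6.77
eef_pos: [0.4918, 0.3025, 0.1622]
tool_rot: [0.08, 0.997, 0.0, 0.0]
ft_force: [-0.4, -1.5, 2.5]
grip_width: 0.0173
grasp_force: 58.7
```

```bash
python3 - <<'E'
from h import *
o=get_obs()
for k in('clock','eef_pos','tool_rot','ft_force','ft_torque','grip_width','grasp_force'):print(k,o[k])
E
```

```text
clock 6.7667
eef_pos [0.49175425 0.3024676  0.16216614]
tool_rot [7.97425081e-02 9.96815408e-01 1.17196078e-04 4.00723548e-04]
ft_force [-0.40694932 -1.46017761  2.49865706]
ft_torque [-0.14381742  0.07064874  0.03738654]
grip_width 0.01726411708699271
grasp_force 58.71809005737305
```

drive_tool(increments=[[[0,0,5],[0,0,0],0],[[0,0,15],[0,0,0],0],[[0,0,20],[0,0,0],0],[[0,0,25],[0,0,0],0],[[0,0,25],[0,0,0],0],[[0,0,25],[0,0,0],0],[[0,0,20],[0,0,0],0],[[0,0,10],[0,0,0],0]])

```text
clock: 7.43
eef_pos: [0.4921, 0.303, 0.3099]
tool_rot: [0.08, 0.997, 0.001, 0.002]
ft_force: [-0.0, 0.4, -1.2]
grip_width: 0.0174
grasp_force: 58.8
```

drive_tool(increments=[[[0.5,-9,5],[0,0,1],0],[[0.5,-20,5],[0,0,2],0],[[0.5,-30,5],[0,0,2],0],[[0.5,-35,0],[0,0,2],0],[[0.5,-35,0],[0,0,2],0],[[0.5,-35,0],[0,0,2],0],[[0.5,-35,0],[0,0,2],0],[[0.5,-35,0],[0,0,2],0]])

```text
clock: 8.1
eef_pos: [0.495, 0.067, 0.3216]
tool_rot: [-0.052, 0.999, 0.0, -0.0]
ft_force: [0.4, -0.5, -1.7]
grip_width: 0.0175
grasp_force: 58.7
```

drive_tool(increments=[[[0.5,-30,0],[0,0,2],0],[[0.5,-17,0],[0,0,2],0],[[0,-8.6,0],[0,0,0.9],0],[[0,0,0],[0,0,0],0],[[0,0,0],[0,0,0],0],[[0,0,0],[0,0,0],0]])

```text
clock: 8.6
eef_pos: [0.4965, 0.0135, 0.3215]
tool_rot: [-0.094, 0.996, 0.0, -0.0]
ft_force: [-0.3, -0.3, -1.4]
grip_width: 0.0175
grasp_force: 58.8
```

```bash
cat > d.py <<'E'
from fit import *
import sys
o=get_obs()
for k in('clock','eef_pos','tool_rot','ft_force','ft_torque','grasp_force'):print(k,o[k])
p=camera('wrist'); s=camera('scene')
e=o['eef_pos']
for nm,c in(('w',p),('s',s)):
    for d in(-.011,-.071,-.11,-.142): print(nm,d,proj(c,[e[0]-.001,e[1],e[2]+d])[0].round(1))
def cr(c,u,w,h,k): 
    x=int(np.clip(u[0]-w/2,0,560-w));y=int(np.clip(u[1]-h/2,0,420-h));print('crop',x,y,k)
    return cv2.resize(c['image'][y:y+h,x:x+w],None,fx=k,fy=k,interpolation=cv2.INTER_CUBIC)
f=[e[0]-.001,e[1],e[2]-.115]
A=np.hstack([cr(p,proj(p,f)[0],100,140,4),cr(s,proj(s,f)[0],100,140,4)])
cv2.imwrite('pics/%s.png'%sys.argv[1],A[:,:,::-1])
E
python3 d.py ft1
```

```text
clock 8.6
eef_pos [0.49647606 0.01349827 0.32153661]
tool_rot [-9.38294553e-02  9.95588246e-01  2.47504873e-04 -1.25715461e-04]
ft_force [-0.31589213 -0.3135871  -1.41796796]
ft_torque [-0.01324664 -0.01977185 -0.03906074]
grasp_force 58.77350628376007
w -0.011 [280.8 271. ]
w -0.071 [281.5 227.7]
w -0.11 [281.7 209.6]
w -0.142 [281.9 198.1]
s -0.011 [313. 137.]
s -0.071 [312.3 163.3]
s -0.11 [311.8 179.2]
s -0.142 [311.5 191.4]
crop 231 137 4
crop 261 111 4
```

View pics/ft1.png

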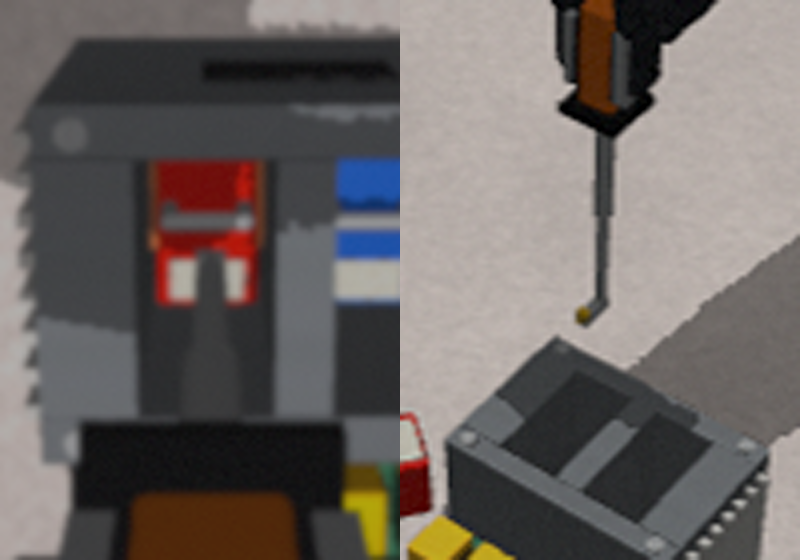

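Left crop: the chassis is square to the tool, the rod enters bay_r centred within about 1 mm, and the tip is on the -x side of the bail. Right crop: foot bottom ≈134 mm below the TCP, so L≈124 mm and contact should come near TCP z≈0.179. Descending.

drive_tool(increments=[[[0,-0.6,-5],[0,0,0],0],[[0,0,-10],[0,0,0],0],[[0,0,-16],[0,0,0],0],[[0,0,-20],[0,0,0],0],[[0,0,-20],[0,0,0],0],[[0,0,-20],[0,0,0],0],[[0,0,-15],[0,0,0],0],[[0,0,-8],[0,0,0],0]])

```text
clock: 9.37
eef_pos: [0.4951, 0.0129, 0.205]
tool_rot: [-0.094, 0.996, 0.0, -0.002]
ft_force: [0.2, -0.1, -1.5]
grip_width: 0.0171
grasp_force: 58.8
```

drive_tool(increments=[[[0,0,-6],[0,0,0],0],[[0,0,-4],[0,0,0],0],[[0,0,-3],[0,0,0],0],[[0,0,0],[0,0,0],0]])

```text
clock: 9.7
eef_pos: [0.4968, 0.0124, 0.1947]
tool_rot: [-0.094, 0.996, -0.0, 0.0]
ft_force: [-0.5, 0.5, -1.1]
grip_width: 0.0172
grasp_force: 58.8
```

drive_tool(increments=[[[0,0,-1],[0,0,0],0],[[0,0,-1],[0,0,0],0],[[0,0,-1],[0,0,0],0]])

```text
clock: 9.95
eef_pos: [0.497, 0.0123, 0.1921]
tool_rot: [-0.094, 0.996, -0.0, 0.001]
ft_force: [-0.8, -0.4, -0.9]
grip_width: 0.0177
grasp_force: 58.8
```

drive_tool(increments=[[[0,0,-1],[0,0,0],0],[[0,0,-1],[0,0,0],0],[[0,0,-1],[0,0,0],0]])

```text
clock: 10.2
eef_pos: [0.4966, 0.0122, 0.1886]
tool_rot: [-0.094, 0.996, -0.0, 0.0]
ft_force: [0.8, 0.3, -1.8]
grip_width: 0.0172
grasp_force: 58.8
```

drive_tool(increments=[[[0,0,-1],[0,0,0],0],[[0,0,-0.5],[0,0,0],0]])

```text
clock: 10.37
eef_pos: [0.4964, 0.0123, 0.1869]
tool_rot: [-0.094, 0.996, 0.0, -0.0]
ft_force: [0.2, 0.2, -1.3]
grip_width: 0.017
grasp_force: 58.8
```

drive_tool(increments=[[[0,0,-1],[0,0,0],0],[[0,0,-1],[0,0,0],0],[[0,0,0],[0,0,0],0]])

```text
clock: 10.62
eef_pos: [0.4964, 0.0123, 0.1848]
tool_rot: [-0.094, 0.996, -0.0, -0.0]
ft_force: [-0.8, 0.5, -2.1]
grip_width: 0.0174
grasp_force: 58.8
```

drive_tool(increments=[[[0,0,-1],[0,0,0],0],[[0,0,-1],[0,0,0],0],[[0,0,0],[0,0,0],0]])

```text
clock: 10.87
eef_pos: [0.4964, 0.0123, 0.1829]
tool_rot: [-0.094, 0.996, 0.0, -0.0]
ft_force: [-1.0, 0.7, -1.5]
grip_width: 0.017
grasp_force: 58.8
```

drive_tool(increments=[[[0,0,-1],[0,0,0],0],[[0,0,-1],[0,0,0],0],[[0,0,0],[0,0,0],0]])

```text
clock: 11.12
eef_pos: [0.4964, 0.0123, 0.1809]
tool_rot: [-0.094, 0.996, 0.0, -0.0]
ft_force: [-0.1, 0.1, -2.1]
grip_width: 0.0174
grasp_force: 58.8
```

drive_tool(increments=[[[0,0,-1],[0,0,0],0],[[0,0,-1],[0,0,0],0],[[0,0,0],[0,0,0],0]])

```text
clock: 11.37
eef_pos: [0.4964, 0.0123, 0.1789]
tool_rot: [-0.094, 0.996, 0.0, -0.0]
ft_force: [-0.3, 0.3, -1.2]
grip_width: 0.0174
grasp_force: 58.8
```

drive_tool(increments=[[[0,0,-1],[0,0,0],0],[[0,0,-1],[0,0,0],0],[[0,0,0],[0,0,0],0]])

```text
clock: 11.62
eef_pos: [0.4964, 0.0123, 0.1769]
tool_rot: [-0.094, 0.996, 0.0, -0.0]
ft_force: [0.2, 0.4, -0.6]
grip_width: 0.017
grasp_force: 58.8
```

drive_tool(increments=[[[0,0,-1],[0,0,0],0],[[0,0,0],[0,0,0],0]])

```text
clock: 11.78
eef_pos: [0.4965, 0.0123, 0.1759]
tool_rot: [-0.094, 0.996, 0.0, -0.0]
ft_force: [-0.4, -0.3, -1.7]
grip_width: 0.0176
grasp_force: 58.8
```

drive_tool(increments=[[[0,0,-1],[0,0,0],0],[[0,0,-1],[0,0,0],0],[[0,0,0],[0,0,0],0]])

```text
clock: 12.03
eef_pos: [0.4967, 0.0123, 0.1745]
tool_rot: [-0.094, 0.996, -0.0, 0.0]
ft_force: [-0.4, 0.5, 1.6]
grip_width: 0.0173
grasp_force: 59.4
```

Contact at TCP z≈0.1752, so L≈120 mm. I'll raise to 3 mm above the block, then slide towards +x under the bail.

drive_tool(increments=[[[0,0,2],[0,0,0],0],[[0,0,2],[0,0,0],0],[[2,0.4,0],[0,0,0],0],[[3,0.5,0],[0,0,0],0],[[3,0.6,0],[0,0,0],0],[[3,0.6,0],[0,0,0],0],[[2,0.4,0],[0,0,0],0],[[0,0,0],[0,0,0],0]])

```text
clock: 12.7
eef_pos: [0.5101, 0.0149, 0.1779]
tool_rot: [-0.094, 0.996, 0.0, 0.0]
ft_force: [0.4, 0.0, -1.4]
grip_width: 0.0177
grasp_force: 59.0
```

drive_tool(increments=[[[1,0.2,0],[0,0,0],0],[[1,0.2,0],[0,0,0],0],[[0,0,0],[0,0,0],0]])

```text
clock: 12.95
eef_pos: [0.5117, 0.0152, 0.1781]
tool_rot: [-0.094, 0.996, 0.0, 0.0]
ft_force: [-0.1, -0.7, -1.8]
grip_width: 0.0174
grasp_force: 59.0
```

drive_tool(increments=[[[1,0.2,0],[0,0,0],0],[[1,0.2,0],[0,0,0],0],[[0,0,0],[0,0,0],0]])

```text
clock: 13.2
eef_pos: [0.5138, 0.0156, 0.1782]
tool_rot: [-0.094, 0.996, -0.0, 0.0]
ft_force: [0.2, 0.5, -1.7]
grip_width: 0.0174
grasp_force: 59.0
```

drive_tool(increments=[[[0.6,0.1,0],[0,0,0],0],[[0,0,0],[0,0,0],0]])

```text
clock: 13.37
eef_pos: [0.5142, 0.0157, 0.1781]
tool_rot: [-0.094, 0.996, -0.0, 0.0]
ft_force: [0.7, -0.7, -1.7]
grip_width: 0.0171
grasp_force: 59.0
```

drive_tool(increments=[[[0.7,0.1,0],[0,0,0],0],[[0,0,0],[0,0,0],0]])

```text
clock: 13.53
eef_pos: [0.5149, 0.0158, 0.1781]
tool_rot: [-0.094, 0.996, -0.0, -0.0]
ft_force: [-0.1, -0.0, -1.9]
grip_width: 0.0175
grasp_force: 59.0
```

drive_tool(increments=[[[0.7,0.1,0],[0,0,0],0],[[0,0,0],[0,0,0],0]])

```text
clock: 13.7
eef_pos: [0.5153, 0.0159, 0.178]
tool_rot: [-0.094, 0.996, 0.0, -0.0]
ft_force: [-0.5, 0.3, -0.8]
grip_width: 0.0175
grasp_force: 58.9
```

drive_tool(increments=[[[0.8,0.1,0],[0,0,0],0],[[0,0,0],[0,0,0],0]])

```text
clock: 13.87
eef_pos: [0.5158, 0.0159, 0.178]
tool_rot: [-0.094, 0.996, -0.0, -0.001]
ft_force: [-2.1, -0.1, -0.4]
grip_width: 0.0174
grasp_force: 58.9
```

The rod feels the bar at x≈0.5155. I'll back off 2 mm to centre it in the gap, then lift gently.

drive_tool(increments=[[[-2,-0.4,0],[0,0,0],0],[[0,0,2],[0,0,0],0],[[0,0,1.5],[0,0,0],0],[[0,0,1],[0,0,0],0],[[0,0,1],[0,0,0],0],[[0,0,1],[0,0,0],0],[[0,0,1],[0,0,0],0],[[0,0,1],[0,0,0],0]])

```text
clock: 14.53
eef_pos: [0.5138, 0.0155, 0.1857]
tool_rot: [-0.094, 0.996, 0.0, -0.001]
ft_force: [0.7, 0.4, -8.6]
grip_width: 0.0174
grasp_force: 58.6
```

drive_tool(increments=[[[0,0,1],[0,0,0],0],[[0,0,1],[0,0,0],0],[[0,0,1],[0,0,0],0],[[0,0,1],[0,0,0],0]])

```text
clock: 14.87
eef_pos: [0.5139, 0.0155, 0.1903]
tool_rot: [-0.094, 0.996, 0.0, -0.001]
ft_force: [-0.3, 0.2, -9.0]
grip_width: 0.0177
grasp_force: 58.6
```

Hooked: the pull is about 7.5 N. Continuing gently.

drive_tool(increments=[[[0,0,1.5],[0,0,0],0],[[0,0,1.5],[0,0,0],0],[[0,0,2],[0,0,0],0],[[0,0,2],[0,0,0],0],[[0,0,2],[0,0,0],0],[[0,0,2],[0,0,0],0],[[0,0,2],[0,0,0],0],[[0,0,2],[0,0,0],0]])

```text
clock: 15.53
eef_pos: [0.5151, 0.0156, 0.2068]
tool_rot: [-0.094, 0.996, -0.0, 0.001]
ft_force: [-0.1, -0.5, -2.2]
grip_width: 0.0171
grasp_force: 59.3
```

drive_tool(increments=[[[0,0,2],[0,0,0],0],[[0,0,3],[0,0,0],0],[[0,0,4],[0,0,0],0],[[0,0,5],[0,0,0],0],[[0,0,5],[0,0,0],0],[[0,0,5],[0,0,0],0],[[0,0,5],[0,0,0],0],[[0,0,5],[0,0,0],0]])

```text
clock: 16.2
eef_pos: [0.5144, 0.0156, 0.2403]
tool_rot: [-0.094, 0.996, 0.0, 0.0]
ft_force: [0.7, -1.0, -2.4]
grip_width: 0.0173
grasp_force: 59.3
```

drive_tool(increments=[[[0,0,7],[0,0,0],0],[[0,0,9],[0,0,0],0],[[0,0,11],[0,0,0],0],[[0,0,12],[0,0,0],0],[[0,0,12],[0,0,0],0],[[0,0,10],[0,0,0],0],[[0,0,7],[0,0,0],0],[[0,0,4],[0,0,0],0]])

```text
clock: 16.87
eef_pos: [0.5148, 0.0156, 0.3132]
tool_rot: [-0.094, 0.996, -0.0, 0.001]
ft_force: [0.0, -0.4, -3.3]
grip_width: 0.0173
grasp_force: 59.4
```

```bash
cat > e.py <<'E'
from fit import *
import sys
o=get_obs()
print(o['clock'],o['eef_pos'],o['tool_rot'],o['ft_force'])
p=camera('wrist'); s=camera('scene')
e=o['eef_pos']
def cr(c,u,w,h,k): 
    x=int(np.clip(u[0]-w/2,0,560-w));y=int(np.clip(u[1]-h/2,0,420-h));print('crop',x,y,k)
    return cv2.resize(c['image'][y:y+h,x:x+w],None,fx=k,fy=k,interpolation=cv2.INTER_CUBIC)
f=[e[0],e[1],e[2]-.14]
A=np.hstack([cr(p,proj(p,f)[0],130,180,3),cr(s,proj(s,f)[0],130,180,3)])
cv2.imwrite('pics/%s.png'%sys.argv[1],A[:,:,::-1])
E
python3 e.py ld1
```

```text
16.8667 [0.51479751 0.01556838 0.31316202] [-9.37237489e-02  9.95597680e-01 -8.21978881e-05  1.05391051e-03] [ 0.01997369 -0.41783265 -3.34993471]
crop 216 109 3
crop 239 109 3
```

View pics/ld1.png

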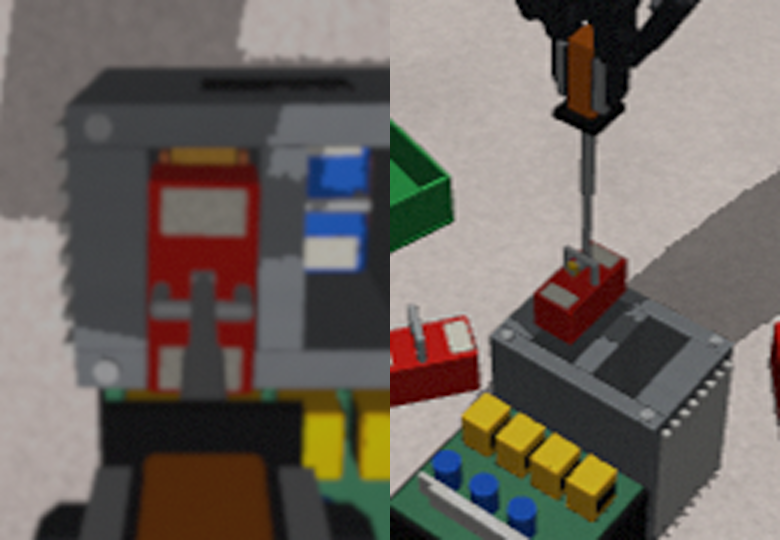

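The red cartridge hangs level on the hook, clear of the bay, and blue is still seated. Carrying it to the bin.

drive_tool(increments=[[[0,-3,2],[0,0,0],0],[[0,-6,2],[0,0,0],0],[[0,-9,2],[0,0,0],0],[[0,-12,0],[0,0,0],0],[[0,-15,0],[0,0,0],0],[[0.5,-15,0],[0,0,0],0],[[0.5,-15,0],[0,0,0],0],[[0.5,-15,0],[0,0,0],0]])

```text
clock: 17.63
eef_pos: [0.5155, -0.0764, 0.3174]
tool_rot: [-0.093, 0.996, -0.0, -0.0]
ft_force: [-0.5, -0.4, -2.3]
grip_width: 0.017
grasp_force: 59.3
```

drive_tool(increments=[[[0.5,-15,0],[0,0,0],0],[[0.5,-15,0],[0,0,0],0],[[0.5,-15,0],[0,0,0],0],[[0.5,-15,0],[0,0,0],0],[[0.5,-15,0],[0,0,0],0],[[0.5,-15,0],[0,0,0],0],[[0.5,-15,0],[0,0,0],0],[[0.5,-15,0],[0,0,0],0]])

```text
clock: 18.3
eef_pos: [0.5192, -0.1965, 0.3173]
tool_rot: [-0.093, 0.996, -0.0, -0.0]
ft_force: [0.6, -0.1, -2.4]
grip_width: 0.0171
grasp_force: 59.3
```

drive_tool(increments=[[[0,-15,0],[0,0,0],0],[[0,-15,0],[0,0,0],0],[[0,-15,0],[0,0,0],0],[[0,-15,0],[0,0,0],0],[[0,-15,0],[0,0,0],0],[[0,-12,0],[0,0,0],0],[[0,-10,0],[0,0,0],0],[[0,-7,0],[0,0,0],0]])

```text
clock: 18.97
eef_pos: [0.5198, -0.2998, 0.3174]
tool_rot: [-0.093, 0.996, 0.0, -0.0]
ft_force: [-0.8, -0.0, -3.3]
grip_width: 0.0172
grasp_force: 59.2
```

drive_tool(increments=[[[0,-4,0],[0,0,0],0],[[0,-2,0],[0,0,0],0],[[0,0,0],[0,0,0],0],[[0,0,0],[0,0,0],0]])

```text
clock: 19.3
eef_pos: [0.52, -0.3039, 0.3177]
tool_rot: [-0.094, 0.996, 0.0, 0.0]
ft_force: [0.7, 0.3, -2.2]
grip_width: 0.017
grasp_force: 59.2
```

drive_tool(increments=[[[0,0,-5],[0,0,0],0],[[0,0,-10],[0,0,0],0],[[0,0,-14],[0,0,0],0],[[0,0,-14],[0,0,0],0],[[0,0,-14],[0,0,0],0],[[0,0,-14],[0,0,0],0],[[0,0,-14],[0,0,0],0],[[0,0,-14],[0,0,0],0]])

```text
clock: 19.97
eef_pos: [0.5198, -0.3036, 0.2178]
tool_rot: [-0.094, 0.996, 0.0, -0.0]
ft_force: [-0.3, -0.5, -2.2]
grip_width: 0.0173
grasp_force: 59.4
```

drive_tool(increments=[[[0,0,-12],[0,0,0],0],[[0,0,-10],[0,0,0],0],[[0,0,-7],[0,0,0],0],[[0,0,-5],[0,0,0],0],[[0,0,-3],[0,0,0],0],[[0,0,-1.5],[0,0,0],0],[[0,0,-1],[0,0,0],0],[[0,0,0],[0,0,0],0]])

```text
clock: 20.63
eef_pos: [0.5201, -0.3046, 0.1795]
tool_rot: [-0.094, 0.996, -0.0, 0.0]
ft_force: [0.3, 0.6, -2.3]
grip_width: 0.0172
grasp_force: 59.3
```

drive_tool(increments=[[[0,0,-1],[0,0,0],0],[[0,0,-1],[0,0,0],0],[[0,0,-1],[0,0,0],0],[[0,0,-1],[0,0,0],0],[[0,0,0],[0,0,0],0]])

```text
clock: 21.05
eef_pos: [0.5197, -0.3044, 0.1749]
tool_rot: [-0.094, 0.996, 0.0, -0.0]
ft_force: [-0.3, 0.1, -3.0]
grip_width: 0.0172
grasp_force: 59.3
```

```bash
for i in 1 2 3; do python3 - <<'E'
from h import *
o=get_obs();print(o['eef_pos'],o['ft_force']);camera('top')
E
done
```

```text
[ 0.51971637 -0.30438324  0.17486499] [-0.25633554  0.13411126 -3.01002775]
[ 0.5197582  -0.3043605   0.17496995] [ 2.37338205e-03 -1.68956768e-01 -2.41219358e+00]
[ 0.51980261 -0.30439025  0.17503848] [ 0.25180841 -0.06439947 -2.61711953]
```

drive_tool(increments=[[[0,0,-1],[0,0,0],0],[[0,0,-1],[0,0,0],0],[[0,0,0],[0,0,0],0],[[0,0,0],[0,0,0],0]])

```text
clock: 21.53
eef_pos: [0.5199, -0.3045, 0.1732]
tool_rot: [-0.094, 0.996, -0.0, 0.0]
ft_force: [-0.2, -0.5, -0.7]
grip_width: 0.0173
grasp_force: 59.4
```

```bash
for i in 1 2 3; do python3 - <<'E'
from h import *
o=get_obs();print(o['eef_pos'],o['ft_force']);camera('top')
E
done
```

```text
[ 0.51987616 -0.30449466  0.17324716] [-0.21712974 -0.53028207 -0.69410565]
[ 0.51988302 -0.30448468  0.17327027] [-1.06838813  0.10261095 -0.87514215]
[ 0.51988074 -0.30446427  0.17324576] [ 0.392231   -0.13296474 -1.44453559]
```

Set down at the predicted height. I'll lower 4.3 mm so the lip clears the bar, then back out.

drive_tool(increments=[[[0,0,-1.5],[0,0,0],0],[[0,0,-1.5],[0,0,0],0],[[0,0,-1.3],[0,0,0],0],[[0,0,0],[0,0,0],0]])

```text
clock: 22.02
eef_pos: [0.5197, -0.3043, 0.1684]
tool_rot: [-0.094, 0.996, 0.0, -0.0]
ft_force: [0.0, 0.0, -0.3]
grip_width: 0.0176
grasp_force: 59.4
```

drive_tool(increments=[[[-1,-0.2,0],[0,0,0],0],[[-1.5,-0.3,0],[0,0,0],0],[[-1.5,-0.3,0],[0,0,0],0],[[-1.5,-0.3,0],[0,0,0],0],[[-1.5,-0.3,0],[0,0,0],0],[[0,0,0],[0,0,0],0]])

```text
clock: 22.52
eef_pos: [0.5125, -0.3059, 0.1689]
tool_rot: [-0.094, 0.996, 0.0, -0.0]
ft_force: [-0.4, -0.7, -1.3]
grip_width: 0.0173
grasp_force: 59.4
```

drive_tool(increments=[[[-3,-0.6,0],[0,0,0],0],[[-3,-0.6,0],[0,0,0],0],[[-3,-0.6,0],[0,0,0],0],[[-3,-0.6,0],[0,0,0],0],[[0,0,0],[0,0,0],0],[[0,0,2],[0,0,0],0],[[0,0,3],[0,0,0],0],[[0,0,4],[0,0,0],0]])

```text
clock: 23.18
eef_pos: [0.5008, -0.3082, 0.1779]
tool_rot: [-0.094, 0.996, 0.0, -0.0]
ft_force: [-0.2, -0.3, -1.1]
grip_width: 0.0172
grasp_force: 59.4
```

drive_tool(increments=[[[0,0,5],[0,0,0],0],[[0,0,10],[0,0,0],0],[[0,0,20],[0,0,0],0],[[0,0,25],[0,0,0],0],[[0,0,25],[0,0,0],0],[[0,0,25],[0,0,0],0],[[0,0,20],[0,0,0],0],[[0,0,10],[0,0,0],0]])

```text
clock: 23.85
eef_pos: [0.5017, -0.3087, 0.3225]
tool_rot: [-0.094, 0.996, -0.002, 0.003]
ft_force: [1.1, -0.4, -1.0]
grip_width: 0.0175
grasp_force: 59.5
```

```bash
cat > g.py <<'E'
from fit import *
o=get_obs(); print(o['clock'],o['eef_pos'],o['tool_rot'],o['ft_force'])
s=camera('scene');t=camera('top');w=camera('wrist')
def cr(c,u,W,H,k): 
    x=int(np.clip(u[0]-W/2,0,560-W));y=int(np.clip(u[1]-H/2,0,420-H))
    return cv2.resize(c['image'][y:y+H,x:x+W],None,fx=k,fy=k,interpolation=cv2.INTER_CUBIC)
A=np.hstack([cr(c,proj(c,[.526,-.304,.03])[0],130,150,2) for c in(s,t,w)])
cv2.imwrite('pics/bin.png',A[:,:,::-1])
E
python3 g.py
```

```text
23.85 [ 0.50172555 -0.30865838  0.32246021] [-0.09382371  0.99558375 -0.00189674  0.00255229] [ 1.05384892 -0.44765049 -1.00321694]
```

View pics/bin.png

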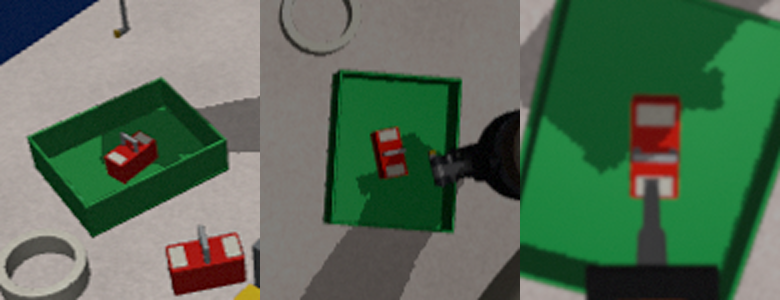

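The red cartridge stands upright in the bin, unhooked. Returning the picker to the stand.

drive_tool(increments=[[[0,10,0],[0,0,-1],0],[[0,20,0],[0,0,-1],0],[[0,30,0],[0,0,-1],0],[[0,32,0],[0,0,-1],0],[[0,32,0],[0,0,-1],0],[[0,32,0],[0,0,-1],0],[[0,32,0],[0,0,-1],0],[[0,32,0],[0,0,-1],0]])

```text
clock: 24.67
eef_pos: [0.4999, -0.0866, 0.3165]
tool_rot: [-0.024, 1.0, 0.0, -0.001]
ft_force: [0.2, -0.4, -0.5]
grip_width: 0.0171
grasp_force: 59.5
```

drive_tool(increments=[[[-1,32,0],[0,0,-1],0],[[-1,32,0],[0,0,-1],0],[[-1,32,0],[0,0,-1],0],[[-1,32,0],[0,0,-1],0],[[-1,32,0],[0,0,-1],0],[[-1,32,0],[0,0,-1],0],[[-1,32,0],[0,0,-1],0],[[-1,32,0],[0,0,-1],0]])

```text
clock: 25.33
eef_pos: [0.4918, 0.1692, 0.3165]
tool_rot: [0.046, 0.999, -0.0, -0.001]
ft_force: [0.6, -0.4, -2.0]
grip_width: 0.0174
grasp_force: 59.5
```

drive_tool(increments=[[[-0.5,32,0],[0,0,-1],0],[[-0.5,32,0],[0,0,-1],0],[[-0.5,25,0],[0,0,-1],0],[[0,12,0],[0,0,-0.9],0],[[0,6,0],[0,0,0],0],[[0,0,0],[0,0,0],0],[[0,0,0],[0,0,0],0],[[0,0,0],[0,0,0],0]])

```text
clock: 26.0
eef_pos: [0.4913, 0.2736, 0.3175]
tool_rot: [0.08, 0.997, -0.0, -0.0]
ft_force: [0.1, 0.2, -1.3]
grip_width: 0.0171
grasp_force: 59.5
```

```bash
cat > o.py <<'E'
from h import *
P=[]
for i in range(4):
    o=get_obs();P.append(np.r_[o['eef_pos'],o['ft_force'],o['tool_rot']]);camera('top')
print(o['clock'],np.mean(P,0).round(4)); print('to hang (mm)',((np.array([.4918,.3025,.1622])-np.mean(P,0)[:3])*1000).round(1))
E
python3 o.py
```

```text
26.15 [ 4.914e-01  2.736e-01  3.178e-01  3.613e-01 -1.755e-01 -1.642e+00
  8.040e-02  9.968e-01 -2.000e-04 -1.000e-04]
to hang (mm) [   0.4   28.9 -155.6]
```

drive_tool(increments=[[[0.4,10,0],[0,0,0],0],[[0,10,0],[0,0,0],0],[[0,6,0],[0,0,0],0],[[0,2.9,0],[0,0,0],0],[[0,0,0],[0,0,0],0],[[0,0,0],[0,0,0],0]])

```text
clock: 26.7
eef_pos: [0.4916, 0.3041, 0.3175]
tool_rot: [0.079, 0.997, -0.0, -0.0]
ft_force: [0.5, 0.1, -1.1]
grip_width: 0.0173
grasp_force: 59.5
```

```bash
python3 o.py
```

```text
26.85 [ 4.916e-01  3.038e-01  3.177e-01  2.677e-01  9.530e-02 -9.640e-01
  7.950e-02  9.968e-01 -2.000e-04 -1.000e-04]
to hang (mm) [   0.2   -1.3 -155.5]
```

Aligned to about 1 mm. Lowering in stages.

drive_tool(increments=[[[0,-1.2,-5],[0,0,0],0],[[0,0,-8],[0,0,0],0],[[0,0,-10],[0,0,0],0],[[0,0,-10],[0,0,0],0],[[0,0,-8],[0,0,0],0],[[0,0,0],[0,0,0],0]])

```text
clock: 27.4
eef_pos: [0.4907, 0.3017, 0.2741]
tool_rot: [0.08, 0.997, -0.001, -0.002]
ft_force: [-0.2, -0.3, -1.9]
grip_width: 0.0171
grasp_force: 59.4
```

drive_tool(increments=[[[0,0,-10],[0,0,0],0],[[0,0,-15],[0,0,0],0],[[0,0,-18],[0,0,0],0],[[0,0,-18],[0,0,0],0],[[0,0,-16],[0,0,0],0],[[0,0,-12],[0,0,0],0],[[0,0,-8],[0,0,0],0],[[0,0,-4],[0,0,0],0]])

```text
clock: 28.07
eef_pos: [0.4913, 0.3021, 0.1746]
tool_rot: [0.08, 0.997, -0.001, -0.001]
ft_force: [0.0, -0.2, -1.3]
grip_width: 0.0171
grasp_force: 59.5
```

drive_tool(increments=[[[0,0,-3],[0,0,0],0],[[0,0,-3],[0,0,0],0],[[0,0,0],[0,0,0],0],[[0,0,0],[0,0,0],0]])

```text
clock: 28.4
eef_pos: [0.492, 0.3027, 0.1704]
tool_rot: [0.08, 0.997, 0.0, 0.0]
ft_force: [0.9, 0.2, -1.2]
grip_width: 0.0173
grasp_force: 59.5
```

```bash
python3 o.py
```

```text
28.55 [ 4.9210e-01  3.0270e-01  1.7050e-01  3.6850e-01  2.1050e-01 -1.4905e+00
  7.9700e-02  9.9680e-01  4.0000e-04  5.0000e-04]
to hang (mm) [-0.3 -0.2 -8.3]
```

drive_tool(increments=[[[0,0,-2],[0,0,0],0],[[0,0,-2],[0,0,0],0],[[0,0,-2],[0,0,0],0],[[0,0,-1],[0,0,0],0],[[0,0,-0.5],[0,0,0],0],[[0,0,0],[0,0,0],0]])

```text
clock: 29.1
eef_pos: [0.4917, 0.3024, 0.1622]
tool_rot: [0.08, 0.997, -0.0, -0.0]
ft_force: [0.4, -0.6, -1.4]
grip_width: 0.0174
grasp_force: 59.6
```

drive_tool(increments=[[[0,0,-0.6],[0,0,0],0],[[0,0,0],[0,0,0],0],[[0,0,0],[0,0,0],0]])

```text
clock: 29.35
eef_pos: [0.4917, 0.3025, 0.1622]
tool_rot: [0.08, 0.997, 0.0, 0.0]
ft_force: [-1.3, -0.6, 3.2]
grip_width: 0.0172
grasp_force: 59.9
```

```bash
python3 o.py
```

```text
29.5 [ 4.9170e-01  3.0250e-01  1.6220e-01 -1.3813e+00 -1.2930e+00  3.2020e+00
  7.9700e-02  9.9680e-01  1.0000e-04  2.0000e-04]
to hang (mm) [0.1 0.  0. ]
```

The collar is seated (contact at exactly the hang height). Releasing and retreating straight up.

drive_tool(increments=[[[0,0,0],[0,0,0],0.4],[[0,0,0],[0,0,0],0.7],[[0,0,0],[0,0,0],1],[[0,0,0],[0,0,0],1],[[0,0,0],[0,0,0],1],[[0,0,0],[0,0,0],1],[[0,0,0],[0,0,0],1],[[0,0,0],[0,0,0],1]])

```text
clock: 30.22
eef_pos: [0.4917, 0.3025, 0.1617]
tool_rot: [0.08, 0.997, 0.0, -0.0]
ft_force: [-0.5, 0.3, -0.3]
grip_width: 0.0852
grasp_force: 0.0
```

drive_tool(increments=[[[0,0,5],[0,0,0],1],[[0,0,12],[0,0,0],1],[[0,0,20],[0,0,0],1],[[0,0,25],[0,0,0],1],[[0,0,25],[0,0,0],1],[[0,0,25],[0,0,0],1],[[0,0,25],[0,0,0],1],[[0,0,25],[0,0,0],1]])

```text
clock: 30.88
eef_pos: [0.4915, 0.3024, 0.3255]
tool_rot: [0.08, 0.997, 0.0, 0.0]
ft_force: [0.4, 0.4, 0.1]
grip_width: 0.0853
grasp_force: 0.0
```

drive_tool(increments=[[[-4,-3,25],[0,0,0],1],[[-4,-3,15],[0,0,0],1],[[-5,-4,10],[0,0,0],1],[[0,0,0],[0,0,0],1],[[0,0,0],[0,0,0],1],[[0,0,0],[0,0,0],1]])

```text
clock: 31.38
eef_pos: [0.4785, 0.2923, 0.3724]
tool_rot: [0.08, 0.997, -0.001, -0.001]
ft_force: [-0.1, -0.1, 0.0]
grip_width: 0.0854
grasp_force: 0.0
```

```bash
python3 c.py; python3 - <<'E'
from h import *
import pickle
D=pickle.load(open('d.pkl','rb'));t=camera('top');s=camera('scene')
for n,p in(('top',t),('scene',s)):
  for q in('tape','screwdriver','blue_cartridge','red_cartridge','picker'):
    print(n,q,[(round(x['conf'],2),[round(v) for v in x['bbox']]) for x in silhouettes(q,p)[:4]])
E
```

```text
31.4333 [0.47843525 0.29233288 0.37208847] [ 7.96678685e-02  9.96820498e-01 -7.92866513e-04 -1.13849009e-03] [-0.68077587  0.53577055  0.16786658]
[287 183  22  30 579] [297.31433506 197.62003454]
[144 233  10   7  52] [148.44230769 235.71153846]
[426 270  21  28 357] [435.74789916 283.35014006]
[0] [ 0.49083449  0.30400613 -0.16106758] 0.1275806427001953
[1] [ 0.49312196  0.30489841 -0.07075068] 0.5698034763336182
[2] [0.49254276 0.30187269 0.08604696] 0.106406569480896
[0, 1, 2] [ 0.49164084  0.30333765 -0.12798121] 0.30761370062828064
0.56 [280.8, 168.4, 311.8, 212.9]
0.56 [260.8, 126.7, 325.1, 222.1]
215 131
top tape [(0.94, [355, 129, 399, 174])]
top screwdriver [(0.9, [172, 114, 215, 183])]
top blue_cartridge [(0.86, [255, 216, 273, 239]), (0.35, [232, 155, 306, 251])]
top red_cartridge [(0.87, [237, 265, 267, 303]), (0.79, [317, 187, 340, 225]), (0.69, [399, 206, 420, 232])]
top picker [(0.68, [144, 231, 163, 240])]
scene tape [(0.88, [141, 211, 189, 254]), (0.57, [380, 267, 468, 368]), (0.51, [198, 164, 221, 185])]
scene screwdriver [(0.93, [249, 380, 363, 410])]
scene blue_cartridge [(0.74, [161, 137, 261, 215])]
scene red_cartridge [(0.96, [366, 213, 391, 256]), (0.81, [198, 163, 221, 187]), (0.79, [228, 211, 269, 247]), (0.51, [414, 272, 446, 337])]
scene picker []
```

The picker hangs upright in its original pose to within 1 mm, red is in the bin, and everything else is unmoved. Handing in.

```bash
python3 -c "
from workcell import job_done; print(job_done())"
```

```text
the job is handed in; nothing more can be done
None
```

The red cartridge stands upright and unhooked in the green bin, the picker is back in its stand slot, and the blue cartridge, tape roll and screwdriver are where they were; I handed in at about 31.5 s of the 61 s allowed, and the hand-in returned no verdict.

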